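# Empty the parcel box and hold its loading slide open

### The job

On the hall console, take the two small cartons out of the parcel box's catch tray and stand both upright, side by side, on the floor of the green tote. Then pull the box's spring-return loading slide out by its black handle bar until the bar's yellow end stands right at the red pointer, without pulling it well past, and keep holding it there: the program finishes while still holding the slide open, because the spring would shut it. Leave the other things on the console where they are.

Things in the scene. Friction and masses are not known exactly. Their poses are not given: they have to be found in the camera images.
- parcel_box: White steel parcel box, fixed: 200 mm deep (x), 340 wide (y), 160 high; origin at the centre of its underside. Its front face (own x = -100 mm) looks along own -x, towards the robot. The catch tray sticks out in front of its +y half; the loading slide is at the top of its -y half.
- tray (a point): Centre of the catch tray's floor, 6 mm above the table; axes as the box's. The tray is 170 (x) x 160 mm (y) outside, fixed to the box's front, open on top; its three thin walls (4 mm) rise to 25 mm above the table. The box's front face is 85 mm from this point along own +x.
- slide (a joint): Loading slide (a drawer with a blue front) of the parcel box: 0 = shut, grows in m as it is pulled out along the box's own -x, stop at 0.140. A spring always pulls it shut: about 3 N at 0, plus 60 N per m of travel (about 9 N at 0.1). It starts shut.
- bar (a point): Centre of the slide's black handle bar, moves with it; axes as the box's. Bar 14 mm thick (own x), 90 long (own y), 22 high, yellow on its -y end. Shut: 55 mm before the box's front, at box y = -91 mm, 141 mm above the table. Between bar and blue panel 44 mm are free, above it all; two stems 40 mm either side of its middle join it to the panel. Pinch it from above across its thickness.
- pointer_tip (a point): Tip of the red pointer, fixed on an aluminium rail (12 mm wide, top 128 mm above the table) that reaches 190 mm out of the box's front at box y = -157 mm. Tip 145 mm above the table, pointing in own +y at the path of the bar's yellow end; axes as the box's. At the mark, the bar's centre has the same own x as this tip: 50 to 100 mm of pull, different each time.
- carton_brown: Small brown cardboard carton with orange tape, 42 (own x) x 50 (own y) x 50 mm high, about 90 g; origin at the centre of its underside. It starts upright on the catch tray's floor.
- carton_white: Small white carton with blue tape, same size, mass and origin as the brown one; starts upright in the catch tray next to it (either one may be the left one). The two are at least 4 mm apart along the box's y; grip them across own x.
- tote: Green open tote, loose, 0.8 kg: 190 (own x) x 150 (own y) x 80 mm high outside, walls and floor 5 mm thick; origin at the centre of its underside. It stands left or right of the parcel box.
- padlock: Bystander: brass padlock, 30 x 45 x 22 mm, lying on the valet tray, origin under its body's centre.
- polish_tin: Bystander: red shoe-polish tin, 66 mm across, 24 mm high, on the valet tray (a dark wooden tray 180 x 140 mm with a rim 22 mm high, across the table from the tote); origin at the centre of its underside.
- glasses_case: Bystander: black glasses case, 62 x 155 x 44 mm high, lying between the robot and the parcel box; origin at the centre of its underside.
- shoe_brush: Bystander: shoe brush, 50 x 150 x 42 mm high, lying on top of the parcel box; origin at the centre of its underside.
- spray_bottle: Bystander: white bottle, 52 mm across, 150 mm high, left of the box; origin at the centre of its underside.
- torch: Bystander: yellow torch standing on end, 38 mm across, 130 mm high, between the robot and the slide side of the box; origin at the centre of its underside.
Things that resemble listed ones, but are neither listed nor needed, are in the scene too. What is shaped like the carton_brown but pink is not meant.

How it is judged (in metres and radians):
On the way, in this order (a step that is already met when the one before it is completed fails the run):
1. both cartons stand upright in the tote, let go, while the slide is still shut (x of carton_brown in the frame of tote between -0.088 and 0.088 m and y of carton_brown in the frame of tote between -0.068 and 0.068 m and z of carton_brown in the frame of tote between -0.005 and 0.015 m and angle between each of carton_brown, carton_white's own z axis and vertical below 0.2 rad and linear speed of each of carton_brown, carton_white below 0.03 m/s and contact force between the fingers and carton_brown below 0.3 N and x of carton_white in the frame of tote between -0.088 and 0.088 m and y of carton_white in the frame of tote between -0.068 and 0.068 m and z of carton_white in the frame of tote between -0.005 and 0.015 m and contact force between the fingers and carton_white below 0.3 N and angle between tote's own z axis and vertical below 0.1 rad and value of joint slide below 0.02 m), for 0.2 s.
2. the slide is held by the gripper with its bar at the red pointer (x of bar in the frame of pointer_tip between -0.007 and 0.007 m and velocity of joint slide between -0.01 and 0.01 m/s and contact force between the fingers and slide above 1.5 N), for 0.5 s.
At the end, for the whole second after the job is handed in: Both cartons stand upright (within 0.2 rad) and at rest on the floor of the upright tote, not touched by the fingers; the handle bar's centre is within 7 mm of the red pointer's tip along the pull, at rest, and the fingers hold the slide against its spring (contact force above 1.5 N) (all of step 2 and x of carton_brown in the frame of tote between -0.088 and 0.088 m and y of carton_brown in the frame of tote between -0.068 and 0.068 m and z of carton_brown in the frame of tote between -0.005 and 0.015 m and angle between each of carton_brown, carton_white's own z axis and vertical below 0.2 rad and linear speed of each of carton_brown, carton_white below 0.03 m/s and contact force between the fingers and carton_brown below 0.3 N and x of carton_white in the frame of tote between -0.088 and 0.088 m and y of carton_white in the frame of tote between -0.068 and 0.068 m and z of carton_white in the frame of tote between -0.005 and 0.015 m and contact force between the fingers and carton_white below 0.3 N and angle between tote's own z axis and vertical below 0.1 rad); the arm keeps its last pose, push and grip.
It fails at once if a bystander was moved more than 30 mm (distance of any of padlock, polish_tin, glasses_case, shoe_brush, spray_bottle, torch from where it was at the start of the episode above 0.03 m).
It fails at once if the slide was pulled more than 20 mm past the pointer (x of bar in the frame of pointer_tip below -0.02 m).
It also fails if it takes over 72 s, if anything falls off the work surface, if the arm or the gripper's body presses on something with over 40 N, if the wrist force passes 120 N, or if a joint passes its speed limit or range.

### The arm

A 7-joint arm with a two-finger parallel gripper is mounted at the origin on the work surface. World frame = base frame: x ahead of the robot, y to its left, z up, the work surface at z = 0. Lengths are in m, angles in degrees, forces in N, time in s.
With the tool pointing down it reaches from about 0.425 to 0.875 m from the base axis. Payload 4.7 kg.
Tool frame: the origin (TCP) lies between the finger pads; the fingertips stand 8 mm ahead of it and the grasp point (between the pads) lies 11 mm behind it (env.tip_extent is the distance from the TCP to the fingertips, in m); z points along the fingers, y is the line along which they close (so a half turn about z gives the same grasp; the last joint's range is limited). The gripper opens to 87 mm and grips with 3 to 60 N. Pads are 19 mm wide; open, the fingers measure 117 mm over their backs; the gripper's body (75 mm by 190 mm) begins 51 mm behind the grasp point.
Start: joints at [69.907, 18.392, -4.016, 83.108, 1.295, 78.541, -3.26], TCP at [0.232, -0.607, 0.231] pointing down, gripper open.
Joint ranges: [-163.93, 163.93], [-17.29, 119.83], [-79.2, 71.16], [3.27, 140.29], [-89.18, 269.18], [5.43, 117.66], [-154.24, 154.24]. Speed limits (degrees/s): [147.25, 147.25, 180, 180, 180, 180, 180].

### API

Orientations are given as [roll, pitch, yaw] about the fixed x, y, z axes, in that order (R = Rz(yaw) Ry(pitch) Rx(roll)).
In Python, from cell import sensors, vision, workorder, env gives the robot as it stands.
- The arm moves only by the tool drive_tool, never from a script. Its argument "moves" is a list of rows, each an object of numbers: "x", "y", "z": the shift along the tool's x, y, z in mm; "rx", "ry", "rz": the turn, a rotation vector about the tool's x, y, z in rad; "fingers": the closure, from -1 (fully open) to 1 (shut). In form: [{"x": .., "y": .., "z": .., "rx": .., "ry": .., "rz": .., "fingers": ..}, ...]. A call has 1 to 20 rows; each row is the pose to reach, as a shift and turn from the pose commanded when the call began, along the tool's axes at that moment; what a row does not reach only later rows make up. A row lasts 1/8 s, in which the tool goes at most 62.5 mm and 10.7 degrees, less where a joint would pass 70% of its speed; a pose out of reach is approached as far as the arm can. A call with a gripper value outside its range is refused whole. The fingers move at their own pace and stop on an object; "force" is the grip in N (left out, the last holds). Time passes only in rows, so rows that repeat a pose let the fingers close. It gives the time, the measured TCP pose, the force, the opening and the grip force at its end, in the units of the state.
- sensors.get_obs(): the state, without advancing time (a new reading comes with each control period).
- vision.read_camera(name): name is "scene" or "top" or "wrist"; returns a dict with "image" (384x512x3 uint8, red, green, blue), "fx", "fy", "cx", "cy" (pixels), "R" (3x3) and "t" (3): a world point X has camera coordinates R X + t. Camera axes: x right, y down, z forward; pixel columns grow to the right and rows downward; lengths in m; the calibration is good to about 2 mm. A picture is of the moment at which its call begins. There is no depth.
- workorder.sign_off(): hands the job in; it is judged then, once.
The state is a dict: "time_s": time; "qpos": joint angles; "joint_velocities": joint speeds; "effort": joint torques, N m; "tool_pos": TCP position; "tool_rot": TCP orientation; "force": force on the tool from outside, world axes, zero at the start; "wrist_torque": the same for the moment, N m; "grip_width": finger opening in m; "grasp_force": force on a finger pad.
Only numpy, scipy, OpenCV 4.12 (cv2) and the standard library are available. Lean on these libraries where they do the work, as an engineer would, in place of code of your own. Each camera call takes 0.05 s, during which the arm holds its last target. There are 200 camera calls.

## Working session

There is one attempt and no reset: what is moved stays moved. The work goes in short steps, Python scripts to look and compute and a tool call to move; the robot and the scene stay as the last step left them, time stands still between calls to the robot, and variables do not carry over. Pictures are saved under pics/ and viewed, at most 10 in all, crops included, and the job is handed in when it is done.

Besides the shell and the picture viewer there is one more tool, called after "Emit:" as name([rows], argument=value, ...), one row to a line, values as JSON. drive_tool: Moves the arm, as the interface text tells. Its arguments: {"type":"object","properties":{"moves":{"type":"array"},"force":{"type":"number"}},"required":["moves"]}

```bash
mkdir -p pics; ls; python3 - <<'E'
from cell import sensors, vision, workorder, env
import cv2,numpy as np
o=sensors.get_obs();print({k:np.round(v,3) for k,v in o.items()})
for n in("scene","top"):
    c=vision.read_camera(n);cv2.imwrite(f"pics/{n}0.png",cv2.cvtColor(c["image"],cv2.COLOR_RGB2BGR))
    print(n,c["fx"],c["fy"],c["cx"],c["cy"],np.round(c["R"],4).tolist(),np.round(c["t"],4))
E
```

```text
pics
{'time_s': np.float64(0.0), 'qpos': array([69.907, 18.439, -4.016, 83.175,  1.297, 78.54 , -3.26 ]), 'joint_velocities': array([ 0.005, -0.052, -0.024, -0.036,  0.003,  0.101,  0.045]), 'effort': array([-0.0000e+00, -4.9130e+01, -4.0400e-01, -3.1253e+01, -6.4000e-02,
        4.4000e-02,  0.0000e+00]), 'tool_pos': array([ 0.232, -0.607,  0.229]), 'tool_rot': array([-1.79891e+02,  8.00000e-03,  2.09040e+01]), 'force': array([ 0.253, -0.303,  0.509]), 'wrist_torque': array([-0.027, -0.005, -0.022]), 'grasp_force': np.float64(0.0), 'grip_width': np.float64(0.087)}
scene 437.81475262333726 437.81475262333726 255.42862618771912 188.86835391457566 [[0.0259, 0.9995, 0.0163], [0.8538, -0.0136, -0.5205], [-0.52, 0.0274, -0.8537]] [ 0.0035 -0.4248  1.4164]
top 359.61022022454097 359.61022022454097 253.1095772778329 186.04732419363012 [[0.0287, -0.9994, 0.0176], [-0.9937, -0.0304, -0.1075], [0.108, -0.0144, -0.994]] [-0.0227  0.5788  0.8966]
```

View pics/scene0.png

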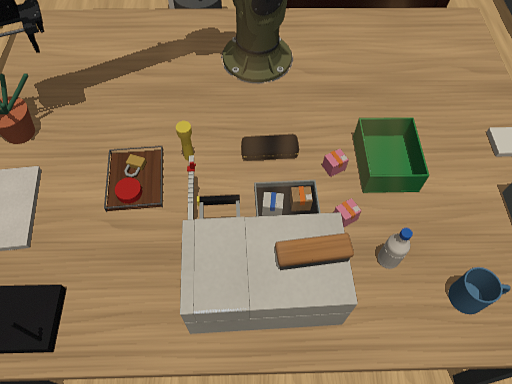

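View pics/top0.png

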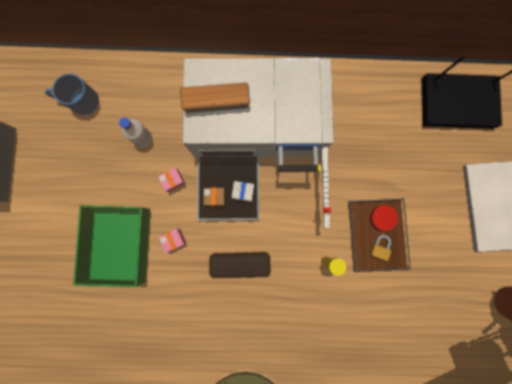

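The scene view shows the parcel box (180-355, 215-330). The brown carton is at (302,198), the white at (273,204), the tote at (390,155), the bar at (220,200) and the pointer at about (191,167).

Candidates in the top view: brown (214,196) and white (243,190) are in the tray. The pink decoys are at (171,180) and (172,240). I choose the two in the tray and will check them in a crop.

```bash
python3 - <<'E'
import cv2
a=cv2.imread("pics/top0.png")[130:250,185:345];cv2.imwrite("pics/c1.png",cv2.resize(a,None,fx=5,fy=5,interpolation=cv2.INTER_CUBIC))
a=cv2.imread("pics/scene0.png")[145:245,170:330];cv2.imwrite("pics/c2.png",cv2.resize(a,None,fx=5,fy=5,interpolation=cv2.INTER_CUBIC))
E
```

```text
(no output)
```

View pics/c1.png

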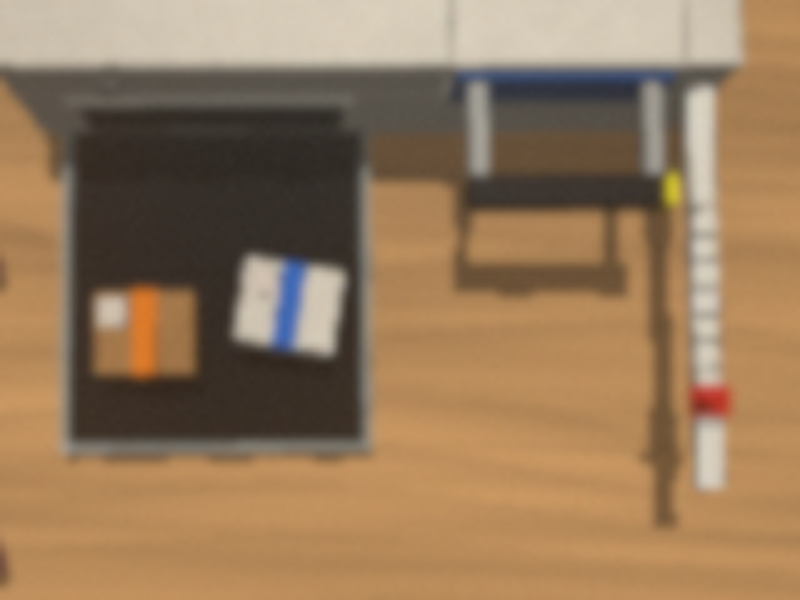

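View pics/c2.png

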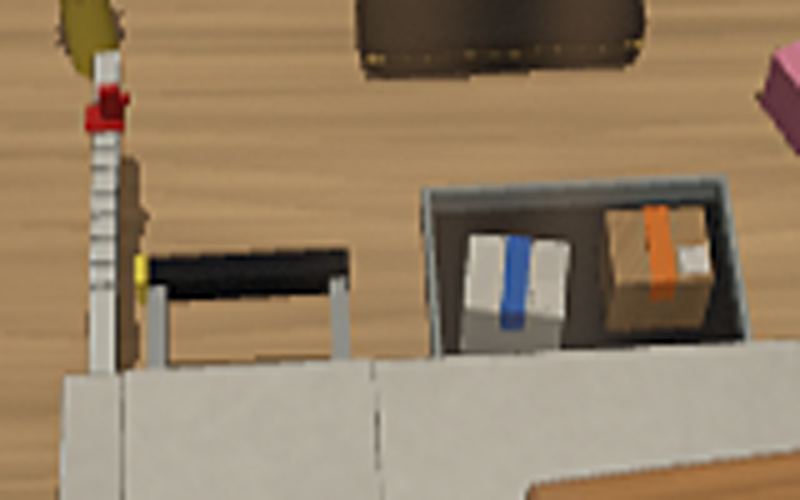

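Crop 1 confirms the brown carton with orange tape, centre (145,333), and the white one with blue tape, centre (290,304). The bar runs (467-682,191), with its yellow end at 672, and the red pointer is at (711,402). Crop 2 shows brown at (659,243), white at (517,278), the bar at (242,273) and the pointer tip at about (118,100).

```bash
cat > h.py <<'E'
import numpy as np
from scipy.optimize import least_squares
C={'scene':(437.815,255.429,188.868,[[0.0259,0.9995,0.0163],[0.8538,-0.0136,-0.5205],[-0.52,0.0274,-0.8537]],[0.0035,-0.4248,1.4164]),
'top':(359.610,253.110,186.047,[[0.0287,-0.9994,0.0176],[-0.9937,-0.0304,-0.1075],[0.108,-0.0144,-0.994]],[-0.0227,0.5788,0.8966])}
def proj(n,X):
    f,cx,cy,R,t=C[n];p=np.array(R)@X+t;return np.array([f*p[0]/p[2]+cx,f*p[1]/p[2]+cy])
def plane(n,uv,z):
    f,cx,cy,R,t=C[n];R=np.array(R);o=-R.T@np.array(t);d=R.T@np.array([(uv[0]-cx)/f,(uv[1]-cy)/f,1]);return o+d*(z-o[2])/d[2]
def tri(obs):
    r=least_squares(lambda X:np.concatenate([proj(n,X)-uv for n,uv in obs]),[.6,0,.05]);return r.x,np.abs(r.fun).max()
T=lambda x,y:(185+x/5-.4,130+y/5-.4)
S=lambda x,y:(170+x/5-.4,145+y/5-.4)
E
python3 - <<'E'
from h import *
np.set_printoptions(precision=4,suppress=True)
def yaw(a,b): d=b-a;return np.degrees(np.arctan2(d[1],d[0])),np.linalg.norm(d[:2])
for n,a,b in [('brown',T(145,333),S(659,243)),('white',T(290,304),S(517,278)),('barL',T(467,195),S(348,263)),('barR',T(682,190),S(136,272)),('ptr',T(711,402),S(112,105)),('tray corner L',T(66,448),S(727,180)),('tray R',T(366,448),S(427,190))]:
    print(n,*tri([('top',a),('scene',b)]))
print('pts fixed z')
for n,P in [('brown',[(92,291),(196,287),(197,377),(95,377)]),('white',[(245,253),(348,268),(335,357),(232,340)])]:
    Q=[plane('top',T(*p),.056) for p in P];print(n,np.mean(Q,0),[yaw(Q[i],Q[(i+1)%4]) for i in range(4)])
a,b=plane('top',T(66,448),.025),plane('top',T(366,448),.025);print('trayfront',a,b,yaw(a,b))
a,b=plane('top',T(467,192),.152),plane('top',T(680,190),.152);print('bar',a,b,yaw(a,b))
a,b=plane('top',T(0,68),.16),plane('top',T(740,67),.16);print('box edge',a,b,yaw(a,b))
a,b=plane('top',T(700,90),.128),plane('top',T(710,490),.128);print('rail',a,b,yaw(a,b))
Q=[plane('top',p,.08) for p in [(81,206),(149,207),(142,285),(74,284)]];print('tote',Q,np.mean(Q,0),[yaw(Q[i],Q[(i+1)%4]) for i in range(4)])
Q=[plane('scene',p,.08) for p in [(355,120),(417,118),(426,190),(370,192)]];print('tote',Q,np.mean(Q,0))
E
```

```text
brown [0.5479 0.0938 0.0596] 0.5322889239111532
white [0.5649 0.0225 0.0566] 0.6588613928369966
barL [ 0.6082 -0.0584  0.1477] 0.3249314751554948
barR [ 0.6131 -0.1536  0.1516] 1.1935637830004566
ptr [ 0.518  -0.1696  0.143 ] 1.0674237369348987
tray corner L [0.4903 0.1363 0.026 ] 1.0350709015461348
tray R [ 0.4946 -0.019   0.0271] 0.4313076262167499
pts fixed z
brown [0.548  0.0928 0.056 ] [(np.float64(-86.03047525673139), np.float64(0.05204555069928481)), (np.float64(-177.2230665266935), np.float64(0.04514608715345805)), (np.float64(91.70054480832228), np.float64(0.05076053001687139)), (np.float64(4.481249086277026), np.float64(0.04312837682649025))]
white [0.5646 0.0208 0.056 ] [(np.float64(-96.57949088375197), np.float64(0.05232851337314344)), (np.float64(173.36991760240812), np.float64(0.045287240594974125)), (np.float64(82.32712081902574), np.float64(0.052202436413291725)), (np.float64(-6.455829119879495), np.float64(0.04429119568260996))]
trayfront [0.49   0.1338 0.025 ] [ 0.4945 -0.0202  0.025 ] (np.float64(-88.33911807640932), np.float64(0.1540098541810953))
bar [ 0.6088 -0.
[... 240 characters left out ...]
45 -0.1692  0.128 ] [ 0.4782 -0.1751  0.128 ] (np.float64(-178.1731324805257), np.float64(0.18641724779714863))
tote [array([0.5129, 0.4084, 0.08  ]), array([0.5153, 0.2452, 0.08  ]), array([0.331 , 0.2507, 0.08  ]), array([0.3291, 0.4101, 0.08  ])] [0.4221 0.3286 0.08  ] [(np.float64(-89.15097077997375), np.float64(0.16314298913120306)), (np.float64(178.30293249535205), np.float64(0.1844226423195393)), (np.float64(90.65463138656075), np.float64(0.15937983456829283)), (np.float64(-0.5319671233630802), np.float64(0.1837531984377262))]
tote [array([0.3326, 0.2555, 0.08  ]), array([0.3276, 0.4258, 0.08  ]), array([0.5559, 0.3978, 0.08  ]), array([0.5594, 0.2593, 0.08  ])] [0.4439 0.3346 0.08  ]
```

```bash
cat >> h.py <<'E'
from scipy.spatial.transform import Rotation as Ro
def shift(x,y,z,yaw):
    from cell import sensors
    o=sensors.get_obs();R=Ro.from_euler('xyz',o['tool_rot'],degrees=True)
    G=Ro.from_euler('xyz',[180,0,yaw],degrees=True)
    print('t',round(float(o['time_s']),2),'at',np.round(o['tool_pos'],4),np.round(o['tool_rot'],1),'F',np.round(o['force'],1),'w',round(float(o['grip_width']),4),'g',round(float(o['grasp_force']),1))
    print('shift mm',np.round(R.inv().apply(np.array([x,y,z])-o['tool_pos'])*1000,1),'rot',np.round((R.inv()*G).as_rotvec(),3))
E
python3 -c "
from h import *
shift(.52,.05,.33,93)"
```

```text
t 0.1 at [ 0.2317 -0.6068  0.2296] [-179.9    0.    20.9] F [ 0.3  0.1 -0. ] w 0.0869 g 0.0
shift mm [ 503.7 -510.9  -99.6] rot [-2.000e-03 -1.000e-03 -1.258e+00]
```

Emit:
drive_tool([
  {"x":0,"y":0,"z":-60,"rz":0,"fingers":-1},
  {"x":504,"y":-511,"z":-100,"rz":-1.258,"fingers":-1},
  {"x":504,"y":-511,"z":-100,"rz":-1.258,"fingers":-1},
  {"x":504,"y":-511,"z":-100,"rz":-1.258,"fingers":-1},
  {"x":504,"y":-511,"z":-100,"rz":-1.258,"fingers":-1},
  {"x":504,"y":-511,"z":-100,"rz":-1.258,"fingers":-1},
  {"x":504,"y":-511,"z":-100,"rz":-1.258,"fingers":-1},
  {"x":504,"y":-511,"z":-100,"rz":-1.258,"fingers":-1},
  {"x":504,"y":-511,"z":-100,"rz":-1.258,"fingers":-1},
  {"x":504,"y":-511,"z":-100,"rz":-1.258,"fingers":-1},
  {"x":504,"y":-511,"z":-100,"rz":-1.258,"fingers":-1},
  {"x":504,"y":-511,"z":-100,"rz":-1.258,"fingers":-1},
  {"x":504,"y":-511,"z":-100,"rz":-1.258,"fingers":-1},
  {"x":504,"y":-511,"z":-100,"rz":-1.258,"fingers":-1},
  {"x":504,"y":-511,"z":-100,"rz":-1.258,"fingers":-1},
  {"x":504,"y":-511,"z":-100,"rz":-1.258,"fingers":-1},
])

```text
invalid input at $.moves[0]: expected keys x, y, z, rx, ry, rz, fingers
```

```bash
python3 - <<'E'
from h import *
from cell import vision
import cv2,pickle
c=vision.read_camera("wrist");pickle.dump(c,open('w1.pkl','wb'))
cv2.imwrite("pics/w1.png",cv2.resize(cv2.cvtColor(c["image"],cv2.COLOR_RGB2BGR),None,fx=1.5,fy=1.5,interpolation=cv2.INTER_CUBIC))
print(c['fx'],np.round(c["R"],3).tolist(),c["t"], -c["R"].T@c["t"])
shift(.548,.0935,.15,93)
E
```

```text
313.324431384936 [[0.356, -0.934, -0.002], [-0.896, -0.342, 0.284], [-0.266, -0.099, -0.959]] [-0.64833241 -0.03362797  0.39175162] [ 0.30527903 -0.57848073  0.38353598]
t 0.15 at [ 0.2317 -0.6069  0.2297] [-179.9    0.    20.9] F [ 0.6 -0.1 -0.2] w 0.0868 g 0.0
shift mm [ 545.4 -541.3   80.4] rot [-1.000e-03 -1.000e-03 -1.258e+00]
```

View pics/w1.png

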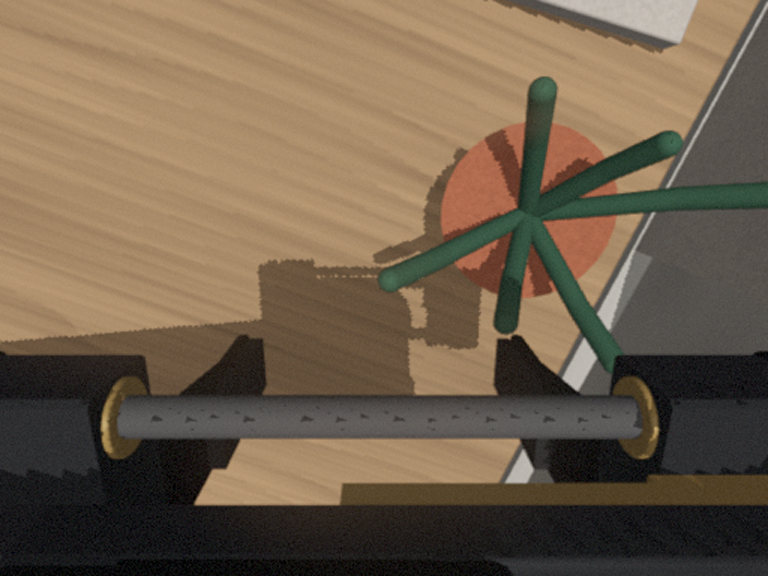

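The move was refused because every key is needed. The picture shows only the plant pot at (530,210) from the start pose. The wrist camera sits on tool +x, and image right is tool +y.

Emit:
drive_tool([
  {"x":0,"y":0,"z":-60,"rx":0,"ry":0,"rz":0,"fingers":-1},
  {"x":504,"y":-511,"z":-100,"rx":0,"ry":0,"rz":-1.258,"fingers":-1},
  {"x":504,"y":-511,"z":-100,"rx":0,"ry":0,"rz":-1.258,"fingers":-1},
  {"x":504,"y":-511,"z":-100,"rx":0,"ry":0,"rz":-1.258,"fingers":-1},
  {"x":504,"y":-511,"z":-100,"rx":0,"ry":0,"rz":-1.258,"fingers":-1},
  {"x":504,"y":-511,"z":-100,"rx":0,"ry":0,"rz":-1.258,"fingers":-1},
  {"x":504,"y":-511,"z":-100,"rx":0,"ry":0,"rz":-1.258,"fingers":-1},
  {"x":504,"y":-511,"z":-100,"rx":0,"ry":0,"rz":-1.258,"fingers":-1},
  {"x":504,"y":-511,"z":-100,"rx":0,"ry":0,"rz":-1.258,"fingers":-1},
  {"x":504,"y":-511,"z":-100,"rx":0,"ry":0,"rz":-1.258,"fingers":-1},
  {"x":504,"y":-511,"z":-100,"rx":0,"ry":0,"rz":-1.258,"fingers":-1},
  {"x":504,"y":-511,"z":-100,"rx":0,"ry":0,"rz":-1.258,"fingers":-1},
  {"x":504,"y":-511,"z":-100,"rx":0,"ry":0,"rz":-1.258,"fingers":-1},
  {"x":504,"y":-511,"z":-100,"rx":0,"ry":0,"rz":-1.258,"fingers":-1},
  {"x":504,"y":-511,"z":-100,"rx":0,"ry":0,"rz":-1.258,"fingers":-1},
  {"x":504,"y":-511,"z":-100,"rx":0,"ry":0,"rz":-1.258,"fingers":-1},
  {"x":504,"y":-511,"z":-100,"rx":0,"ry":0,"rz":-1.258,"fingers":-1},
])

```text
time_s: 2.28
tool_pos: [0.5203, 0.0487, 0.3305]
tool_rot: [-180.0, 0.0, 92.9]
force: [-0.8, 0.0, -0.2]
grip_width: 0.0872
grasp_force: 0.0
```

```bash
python3 - <<'E'
from h import *
from cell import vision
import cv2,pickle
c=vision.read_camera("wrist");pickle.dump(c,open('w2.pkl','wb'))
cv2.imwrite("pics/w2.png",cv2.resize(cv2.cvtColor(c["image"],cv2.COLOR_RGB2BGR),None,fx=1.5,fy=1.5,interpolation=cv2.INTER_CUBIC))
shift(.548,.0935,.15,93)
E
```

```text
t 2.33 at [0.5203 0.049  0.3306] [180.    0.   92.9] F [-0.4  0.1  0.2] w 0.0872 g 0.0
shift mm [ 43.2  29.9 180.6] rot [ 0.     0.001 -0.002]
```

View pics/w2.png

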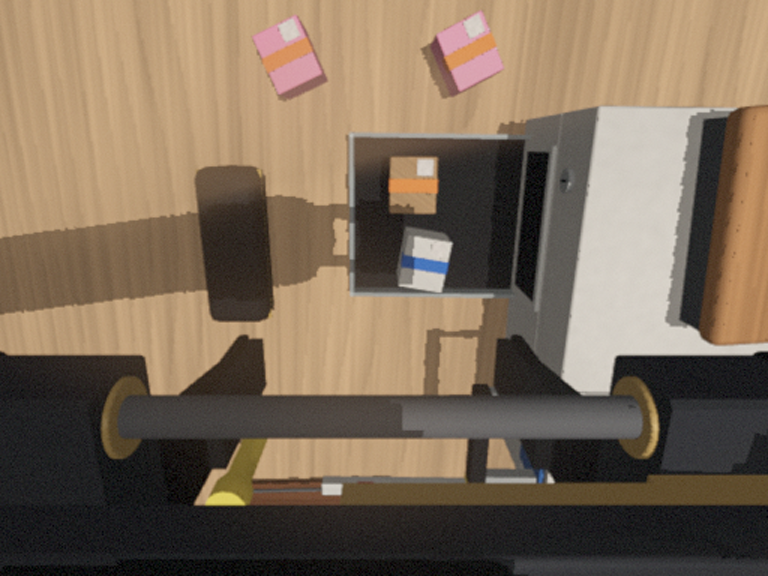

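The wrist view shows the brown carton centred at (414,185) and the white one at (426,264). The tray walls run from (350,135) to (515,295), with the pink decoys above at (288,55) and (468,50).

```bash
cat >> h.py <<'E'
import pickle
def addw(name):
    c=pickle.load(open(name+'.pkl','rb'));assert abs(c['fx']-c['fy'])<.1
    C[name]=(c['fx'],c['cx'],c['cy'],c['R'],c['t'])
W=lambda x,y:(x/1.5-.17,y/1.5-.17)
E
python3 - <<'E'
from h import *
addw('w2')
np.set_printoptions(precision=4,suppress=True)
def yaw(a,b): d=b-a;return round(np.degrees(np.arctan2(d[1],d[0])),1),round(np.linalg.norm(d[:2]),4)
for n,P in [('brown',[(390,157),(438,157),(437,213),(390,212)]),('white',[(408,235),(453,241),(444,292),(399,285)])]:
    Q=[plane('w2',W(*p),.056) for p in P];print(n,np.mean(Q,0),[yaw(Q[i],Q[(i+1)%4]) for i in range(4)])
print(tri([('top',T(145,333)),('scene',S(659,243)),('w2',W(414,185))]),tri([('top',T(290,304)),('scene',S(517,278)),('w2',W(426,264))]))
shift(.549,.0935,.036,93)
E
```

```text
brown [0.5491 0.0958 0.056 ] [(np.float64(2.8), np.float64(0.0422)), (np.float64(-86.2), np.float64(0.0491)), (np.float64(-178.4), np.float64(0.0427)), (np.float64(93.2), np.float64(0.0482))]
white [0.5656 0.0244 0.056 ] [(np.float64(-4.8), np.float64(0.0421)), (np.float64(-94.5), np.float64(0.0498)), (np.float64(173.6), np.float64(0.0436)), (np.float64(83.7), np.float64(0.0486))]
(array([0.5486, 0.0954, 0.0589]), np.float64(1.1226683233992674)) (array([0.5653, 0.0234, 0.0558]), np.float64(1.0030205715856368))
t 2.33 at [0.5203 0.049  0.3306] [180.    0.   92.9] F [-0.4  0.1  0.2] w 0.0872 g 0.0
shift mm [ 43.2  30.9 294.6] rot [ 0.     0.001 -0.002]
```

Emit:
drive_tool([
  {"x":45,"y":31,"z":150,"rx":0,"ry":0,"rz":0,"fingers":-0.6},
  {"x":45,"y":31,"z":150,"rx":0,"ry":0,"rz":0,"fingers":-0.6},
  {"x":45,"y":31,"z":150,"rx":0,"ry":0,"rz":0,"fingers":-0.6},
  {"x":45,"y":31,"z":200,"rx":0,"ry":0,"rz":0,"fingers":-0.6},
  {"x":45,"y":31,"z":230,"rx":0,"ry":0,"rz":0,"fingers":-0.6},
  {"x":45,"y":31,"z":255,"rx":0,"ry":0,"rz":0,"fingers":-0.6},
  {"x":45,"y":31,"z":275,"rx":0,"ry":0,"rz":0,"fingers":-0.6},
  {"x":45,"y":31,"z":290,"rx":0,"ry":0,"rz":0,"fingers":-0.6},
  {"x":45,"y":31,"z":295,"rx":0,"ry":0,"rz":0,"fingers":-0.6},
  {"x":45,"y":31,"z":295,"rx":0,"ry":0,"rz":0,"fingers":-0.6},
  {"x":45,"y":31,"z":295,"rx":0,"ry":0,"rz":0,"fingers":1},
  {"x":45,"y":31,"z":295,"rx":0,"ry":0,"rz":0,"fingers":1},
  {"x":45,"y":31,"z":295,"rx":0,"ry":0,"rz":0,"fingers":1},
  {"x":45,"y":31,"z":295,"rx":0,"ry":0,"rz":0,"fingers":1},
  {"x":45,"y":31,"z":295,"rx":0,"ry":0,"rz":0,"fingers":1},
  {"x":45,"y":31,"z":295,"rx":0,"ry":0,"rz":0,"fingers":1},
], force=15)

```text
time_s: 4.32
tool_pos: [0.5491, 0.0964, 0.0358]
tool_rot: [180.0, 0.0, 93.0]
force: [-1.1, -1.8, 3.5]
grip_width: 0.0419
grasp_force: 15.0
```

```bash
python3 -c "
from h import *
shift(.424,.362,.20,90)"
```

```text
t 4.33 at [0.5491 0.0964 0.0358] [180.   0.  93.] F [-1.1 -1.8  3.5] w 0.0419 g 15.0
shift mm [ 271.7 -111.1 -164.3] rot [0.    0.    0.052]
```

Brown is gripped at 41.9 mm. I'll lift it, then fit the tote by colour.

Emit:
drive_tool([
  {"x":0,"y":0,"z":-40,"rx":0,"ry":0,"rz":0,"fingers":1},
  {"x":0,"y":0,"z":-90,"rx":0,"ry":0,"rz":0,"fingers":1},
  {"x":0,"y":0,"z":-140,"rx":0,"ry":0,"rz":0,"fingers":1},
  {"x":0,"y":0,"z":-165,"rx":0,"ry":0,"rz":0,"fingers":1},
  {"x":0,"y":0,"z":-165,"rx":0,"ry":0,"rz":0,"fingers":1},
])

```text
time_s: 4.95
tool_pos: [0.5503, 0.0968, 0.2022]
tool_rot: [179.8, 0.0, 93.0]
force: [-0.1, 0.7, -1.6]
grip_width: 0.0422
grasp_force: 15.0
```

```bash
python3 - <<'E'
from h import *
import cv2
for n in('top','scene'):
    im=cv2.imread(f'pics/{n}0.png');h=cv2.cvtColor(im,cv2.COLOR_BGR2HSV)
    m=cv2.inRange(h,(45,90,30),(80,255,255))
    k,l,s,_=cv2.connectedComponentsWithStats(m);i=1+np.argmax(s[1:,4]);ys,xs=np.where(l==i)
    r=cv2.minAreaRect(np.float32(np.c_[xs,ys]));hull=cv2.convexHull(np.float32(np.c_[xs,ys]).reshape(-1,1,2))
    ap=cv2.approxPolyDP(hull,4,True).reshape(-1,2);print(n,s[i],ap.tolist())
    for p in ap: print(p,plane(n,p,.08)[:2].round(4),plane(n,p,0)[:2].round(4))
E
```

```text
top [  74  206   69   80 4233] [[140.0, 208.0], [137.0, 284.0], [75.0, 284.0], [81.0, 206.0]]
[140. 208.] [0.5122 0.2667] [0.5153 0.2904]
[137. 284.] [0.333  0.2626] [0.3196 0.2859]
[ 75. 284.] [0.3292 0.4077] [0.3155 0.4444]
[ 81. 206.] [0.5129 0.4084] [0.516 0.445]
scene [ 359  118   70   75 3748] [[418.0, 191.0], [363.0, 192.0], [359.0, 118.0], [413.0, 118.0], [428.0, 172.0]]
[418. 191.] [0.5585 0.3775] [0.5108 0.415 ]
[363. 192.] [0.5591 0.2423] [0.5116 0.2678]
[359. 118.] [0.3258 0.2675] [0.2576 0.2953]
[413. 118.] [0.3275 0.4149] [0.2595 0.4557]
[428. 172.] [0.5034 0.415 ] [0.451  0.4558]
```

Combining both views, the tote is at about (0.421, 0.337) with yaw about 0. I'll place brown at y 0.372.

```bash
python3 -c "
from h import *
shift(.421,.372,.036,90)"
```

```text
t 4.95 at [0.5503 0.0968 0.2022] [179.8   0.   93. ] F [-0.1  0.7 -1.6] w 0.0422 g 15.0
shift mm [ 281.6 -115.5  165.7] rot [0.004 0.    0.052]
```

Emit:
drive_tool([
  {"x":50,"y":-20,"z":0,"rx":0,"ry":0,"rz":0.05,"fingers":1},
  {"x":105,"y":-43,"z":0,"rx":0,"ry":0,"rz":0.05,"fingers":1},
  {"x":160,"y":-66,"z":0,"rx":0,"ry":0,"rz":0.05,"fingers":1},
  {"x":215,"y":-88,"z":0,"rx":0,"ry":0,"rz":0.05,"fingers":1},
  {"x":260,"y":-106,"z":0,"rx":0,"ry":0,"rz":0.05,"fingers":1},
  {"x":282,"y":-115,"z":0,"rx":0,"ry":0,"rz":0.05,"fingers":1},
  {"x":282,"y":-115,"z":0,"rx":0,"ry":0,"rz":0.05,"fingers":1},
  {"x":282,"y":-115,"z":40,"rx":0,"ry":0,"rz":0.05,"fingers":1},
  {"x":282,"y":-115,"z":80,"rx":0,"ry":0,"rz":0.05,"fingers":1},
  {"x":282,"y":-115,"z":115,"rx":0,"ry":0,"rz":0.05,"fingers":1},
  {"x":282,"y":-115,"z":140,"rx":0,"ry":0,"rz":0.05,"fingers":1},
  {"x":282,"y":-115,"z":153,"rx":0,"ry":0,"rz":0.05,"fingers":1},
  {"x":282,"y":-115,"z":160,"rx":0,"ry":0,"rz":0.05,"fingers":1},
  {"x":282,"y":-115,"z":164,"rx":0,"ry":0,"rz":0.05,"fingers":1},
  {"x":282,"y":-115,"z":166,"rx":0,"ry":0,"rz":0.05,"fingers":1},
  {"x":282,"y":-115,"z":166,"rx":0,"ry":0,"rz":0.05,"fingers":1},
])

```text
time_s: 6.95
tool_pos: [0.4198, 0.3724, 0.035]
tool_rot: [180.0, -0.0, 90.1]
force: [0.1, 0.8, -0.9]
grip_width: 0.0419
grasp_force: 15.0
```

```bash
python3 -c "
from h import *
shift(.421,.372,.036,90)"
```

```text
t 6.95 at [0.4198 0.3724 0.035 ] [180.   -0.   90.1] F [ 0.1  0.8 -0.9] w 0.0419 g 15.0
shift mm [-0.4  1.2 -1. ] rot [ 0.001 -0.     0.002]
```

Emit:
drive_tool([
  {"x":0,"y":0,"z":1,"rx":0,"ry":0,"rz":0,"fingers":1},
  {"x":0,"y":0,"z":1,"rx":0,"ry":0,"rz":0,"fingers":0.0},
  {"x":0,"y":0,"z":1,"rx":0,"ry":0,"rz":0,"fingers":-0.5},
  {"x":0,"y":0,"z":1,"rx":0,"ry":0,"rz":0,"fingers":-0.5},
  {"x":0,"y":0,"z":1,"rx":0,"ry":0,"rz":0,"fingers":-0.5},
  {"x":0,"y":0,"z":-20,"rx":0,"ry":0,"rz":0,"fingers":-0.5},
  {"x":0,"y":0,"z":-70,"rx":0,"ry":0,"rz":0,"fingers":-0.5},
  {"x":0,"y":0,"z":-130,"rx":0,"ry":0,"rz":0,"fingers":-0.5},
  {"x":0,"y":0,"z":-165,"rx":0,"ry":0,"rz":0,"fingers":-0.5},
  {"x":0,"y":0,"z":-165,"rx":0,"ry":0,"rz":0,"fingers":-0.5},
])

```text
time_s: 8.2
tool_pos: [0.4207, 0.3741, 0.2041]
tool_rot: [179.6, -0.2, 90.1]
force: [-0.5, -0.5, -0.0]
grip_width: 0.0651
grasp_force: 0.0
```

```bash
python3 - <<'E'
from h import *
from cell import vision
import cv2
a=[]
for n,(x,y) in {'top':(60,170),'scene':(255,100)}.items():
    im=cv2.cvtColor(vision.read_camera(n)["image"],cv2.COLOR_RGB2BGR);cv2.imwrite(f'pics/{n}1.png',im)
    a.append(cv2.resize(im[y:y+130,x:x+195],None,fx=4,fy=4,interpolation=cv2.INTER_CUBIC)[:,:780])
v=np.vstack([cv2.resize(i,None,fx=.57,fy=.57) for i in a]);cv2.imwrite('pics/d1.png',v);print(v.shape)
shift(.557,.0235,.15,173)
shift(.557,.0235,.15,-6)
E
```

```text
(592, 445, 3)
t 8.3 at [0.4195 0.3722 0.2003] [179.9  -0.   90.1] F [ 0.6  0.2 -0.3] w 0.0654 g 0.0
shift mm [-348.9  136.7   50.4] rot [ 1.000e-03  1.000e-03 -1.446e+00]
t 8.3 at [0.4195 0.3722 0.2003] [179.9  -0.   90.1] F [ 0.6  0.2 -0.3] w 0.0654 g 0.0
shift mm [-348.9  136.7   50.4] rot [ 1.000e-03 -1.000e-03  1.678e+00]
```

View pics/d1.png

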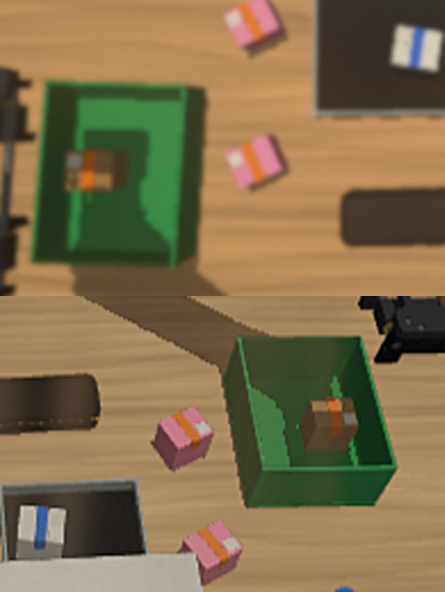

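Brown stands upright in the +y half of the tote, in the top view at (95,170) and the scene view at (330,425). White goes next, gripped across its y to keep the gripper body clear of the box.

Emit:
drive_tool([
  {"x":-50,"y":20,"z":0,"rx":0,"ry":0,"rz":-0.17,"fingers":-0.48},
  {"x":-105,"y":41,"z":0,"rx":0,"ry":0,"rz":-0.34,"fingers":-0.48},
  {"x":-160,"y":63,"z":0,"rx":0,"ry":0,"rz":-0.51,"fingers":-0.48},
  {"x":-215,"y":84,"z":0,"rx":0,"ry":0,"rz":-0.68,"fingers":-0.48},
  {"x":-265,"y":104,"z":0,"rx":0,"ry":0,"rz":-0.85,"fingers":-0.48},
  {"x":-310,"y":122,"z":0,"rx":0,"ry":0,"rz":-1.02,"fingers":-0.48},
  {"x":-335,"y":132,"z":0,"rx":0,"ry":0,"rz":-1.19,"fingers":-0.48},
  {"x":-348,"y":137,"z":0,"rx":0,"ry":0,"rz":-1.36,"fingers":-0.48},
  {"x":-348,"y":137,"z":20,"rx":0,"ry":0,"rz":-1.446,"fingers":-0.48},
  {"x":-348,"y":137,"z":50,"rx":0,"ry":0,"rz":-1.446,"fingers":-0.48},
  {"x":-348,"y":137,"z":80,"rx":0,"ry":0,"rz":-1.446,"fingers":-0.48},
  {"x":-348,"y":137,"z":80,"rx":0,"ry":0,"rz":-1.446,"fingers":-0.48},
  {"x":-348,"y":137,"z":80,"rx":0,"ry":0,"rz":-1.446,"fingers":-0.48},
])

```text
time_s: 9.93
tool_pos: [0.5573, 0.0247, 0.12]
tool_rot: [180.0, -0.0, 173.0]
force: [0.2, 0.3, -0.7]
grip_width: 0.0645
grasp_force: 0.0
```

```bash
python3 -c "
from h import *
shift(.5575,.0245,.037,174)"
```

```text
t 9.93 at [0.5573 0.0247 0.12  ] [180.  -0. 173.] F [ 0.2  0.3 -0.7] w 0.0645 g 0.0
shift mm [-0.2 -0.3 83. ] rot [ 0.    -0.    -0.018]
```

Emit:
drive_tool([
  {"x":0,"y":0,"z":30,"rx":0,"ry":0,"rz":-0.01,"fingers":-0.48},
  {"x":0,"y":0,"z":55,"rx":0,"ry":0,"rz":-0.01,"fingers":-0.48},
  {"x":0,"y":0,"z":72,"rx":0,"ry":0,"rz":-0.01,"fingers":-0.48},
  {"x":0,"y":0,"z":80,"rx":0,"ry":0,"rz":-0.01,"fingers":-0.48},
  {"x":0,"y":0,"z":83,"rx":0,"ry":0,"rz":-0.01,"fingers":-0.48},
  {"x":0,"y":0,"z":83,"rx":0,"ry":0,"rz":-0.01,"fingers":-0.48},
  {"x":0,"y":0,"z":83,"rx":0,"ry":0,"rz":-0.01,"fingers":1},
  {"x":0,"y":0,"z":83,"rx":0,"ry":0,"rz":-0.01,"fingers":1},
  {"x":0,"y":0,"z":83,"rx":0,"ry":0,"rz":-0.01,"fingers":1},
  {"x":0,"y":0,"z":83,"rx":0,"ry":0,"rz":-0.01,"fingers":1},
  {"x":0,"y":0,"z":83,"rx":0,"ry":0,"rz":-0.01,"fingers":1},
  {"x":0,"y":0,"z":83,"rx":0,"ry":0,"rz":-0.01,"fingers":1},
  {"x":0,"y":0,"z":60,"rx":0,"ry":0,"rz":-0.01,"fingers":1},
  {"x":0,"y":0,"z":20,"rx":0,"ry":0,"rz":-0.01,"fingers":1},
  {"x":0,"y":0,"z":-30,"rx":0,"ry":0,"rz":-0.01,"fingers":1},
  {"x":0,"y":0,"z":-70,"rx":0,"ry":0,"rz":-0.01,"fingers":1},
  {"x":0,"y":0,"z":-80,"rx":0,"ry":0,"rz":-0.01,"fingers":1},
  {"x":0,"y":0,"z":-80,"rx":0,"ry":0,"rz":-0.01,"fingers":1},
], force=15)

```text
time_s: 12.18
tool_pos: [0.5571, 0.0244, 0.1998]
tool_rot: [-180.0, 0.0, 173.5]
force: [-0.8, -0.3, -2.0]
grip_width: 0.0498
grasp_force: 15.0
```

```bash
python3 -c "
from h import *
shift(.421,.300,.20,90)"
```

```text
t 12.18 at [0.5571 0.0244 0.1998] [-180.     0.   173.5] F [-0.8 -0.3 -2. ] w 0.0498 g 15.0
shift mm [166.3 258.5  -0.4] rot [0.000e+00 1.000e-03 1.458e+00]
```

Emit:
drive_tool([
  {"x":30,"y":45,"z":0,"rx":0,"ry":0,"rz":0.16,"fingers":1},
  {"x":58,"y":90,"z":0,"rx":0,"ry":0,"rz":0.33,"fingers":1},
  {"x":88,"y":137,"z":0,"rx":0,"ry":0,"rz":0.5,"fingers":1},
  {"x":118,"y":183,"z":0,"rx":0,"ry":0,"rz":0.67,"fingers":1},
  {"x":145,"y":225,"z":0,"rx":0,"ry":0,"rz":0.84,"fingers":1},
  {"x":162,"y":252,"z":0,"rx":0,"ry":0,"rz":1.01,"fingers":1},
  {"x":167,"y":265,"z":0,"rx":0,"ry":0,"rz":1.18,"fingers":1},
  {"x":167,"y":265,"z":0,"rx":0,"ry":0,"rz":1.35,"fingers":1},
  {"x":167,"y":265,"z":0,"rx":0,"ry":0,"rz":1.458,"fingers":1},
  {"x":167,"y":265,"z":0,"rx":0,"ry":0,"rz":1.458,"fingers":1},
  {"x":167,"y":265,"z":0,"rx":0,"ry":0,"rz":1.458,"fingers":1},
])

```text
time_s: 13.55
tool_pos: [0.4206, 0.3061, 0.1986]
tool_rot: [-179.9, 0.0, 90.1]
force: [0.0, 0.0, -1.1]
grip_width: 0.0496
grasp_force: 15.0
```

```bash
python3 -c "
from h import *
shift(.421,.307,.036,90)"
```

```text
t 13.55 at [0.4206 0.3061 0.1986] [-179.9    0.    90.1] F [ 0.   0.  -1.1] w 0.0496 g 15.0
shift mm [  1.    0.7 162.6] rot [-0.002  0.001  0.002]
```

Emit:
drive_tool([
  {"x":0,"y":0,"z":45,"rx":0,"ry":0,"rz":0,"fingers":1},
  {"x":0,"y":0,"z":90,"rx":0,"ry":0,"rz":0,"fingers":1},
  {"x":0,"y":0,"z":125,"rx":0,"ry":0,"rz":0,"fingers":1},
  {"x":0,"y":0,"z":145,"rx":0,"ry":0,"rz":0,"fingers":1},
  {"x":0,"y":0,"z":155,"rx":0,"ry":0,"rz":0,"fingers":1},
  {"x":0,"y":0,"z":160,"rx":0,"ry":0,"rz":0,"fingers":1},
  {"x":0,"y":0,"z":163,"rx":0,"ry":0,"rz":0,"fingers":1},
  {"x":0,"y":0,"z":163,"rx":0,"ry":0,"rz":0,"fingers":1},
  {"x":0,"y":0,"z":163,"rx":0,"ry":0,"rz":0,"fingers":-0.2},
  {"x":0,"y":0,"z":163,"rx":0,"ry":0,"rz":0,"fingers":-0.65},
  {"x":0,"y":0,"z":163,"rx":0,"ry":0,"rz":0,"fingers":-0.65},
  {"x":0,"y":0,"z":163,"rx":0,"ry":0,"rz":0,"fingers":-0.65},
  {"x":0,"y":0,"z":145,"rx":0,"ry":0,"rz":0,"fingers":-0.65},
  {"x":0,"y":0,"z":100,"rx":0,"ry":0,"rz":0,"fingers":-0.65},
  {"x":0,"y":0,"z":40,"rx":0,"ry":0,"rz":0,"fingers":-0.65},
  {"x":0,"y":0,"z":-20,"rx":0,"ry":0,"rz":0,"fingers":-0.65},
  {"x":0,"y":0,"z":-80,"rx":0,"ry":0,"rz":0,"fingers":-0.65},
  {"x":0,"y":0,"z":-110,"rx":0,"ry":0,"rz":0,"fingers":-0.65},
  {"x":0,"y":0,"z":-110,"rx":0,"ry":0,"rz":0,"fingers":-0.65},
])

```text
time_s: 15.92
tool_pos: [0.4217, 0.3079, 0.313]
tool_rot: [179.7, -0.1, 90.0]
force: [-0.2, 0.4, 0.8]
grip_width: 0.0717
grasp_force: 0.0
```

```bash
python3 -c "
from h import *
shift(.54,-.18,.31,92)"
```

```text
t 15.93 at [0.4217 0.3079 0.313 ] [ 1.797e+02 -1.000e-01  9.000e+01] F [-0.2  0.4  0.8] w 0.0717 g 0.0
shift mm [-488.   117.9    2.7] rot [ 0.006 -0.002 -0.034]
```

Emit:
drive_tool([
  {"x":-60,"y":14,"z":0,"rx":0,"ry":0,"rz":-0.034,"fingers":-0.1},
  {"x":-120,"y":29,"z":0,"rx":0,"ry":0,"rz":-0.034,"fingers":-0.1},
  {"x":-180,"y":43,"z":0,"rx":0,"ry":0,"rz":-0.034,"fingers":-0.1},
  {"x":-240,"y":58,"z":0,"rx":0,"ry":0,"rz":-0.034,"fingers":-0.1},
  {"x":-300,"y":72,"z":0,"rx":0,"ry":0,"rz":-0.034,"fingers":-0.1},
  {"x":-360,"y":87,"z":0,"rx":0,"ry":0,"rz":-0.034,"fingers":-0.1},
  {"x":-420,"y":102,"z":0,"rx":0,"ry":0,"rz":-0.034,"fingers":-0.1},
  {"x":-465,"y":112,"z":0,"rx":0,"ry":0,"rz":-0.034,"fingers":-0.1},
  {"x":-488,"y":118,"z":0,"rx":0,"ry":0,"rz":-0.034,"fingers":-0.1},
  {"x":-488,"y":118,"z":0,"rx":0,"ry":0,"rz":-0.034,"fingers":-0.1},
  {"x":-488,"y":118,"z":0,"rx":0,"ry":0,"rz":-0.034,"fingers":-0.1},
  {"x":-488,"y":118,"z":0,"rx":0,"ry":0,"rz":-0.034,"fingers":-0.1},
])

```text
time_s: 17.42
tool_pos: [0.5393, -0.1789, 0.3101]
tool_rot: [180.0, 0.0, 92.2]
force: [0.1, 0.5, 0.1]
grip_width: 0.0478
grasp_force: 0.0
```

```bash
python3 - <<'E'
from h import *
from cell import vision
import cv2
c=vision.read_camera("wrist");pickle.dump(c,open('w3.pkl','wb'))
w=cv2.cvtColor(c["image"],cv2.COLOR_RGB2BGR);cv2.imwrite('pics/w3raw.png',w)
im=cv2.cvtColor(vision.read_camera('scene')["image"],cv2.COLOR_RGB2BGR);cv2.imwrite('pics/scene2.png',im)
A=cv2.resize(w[:250],None,fx=1.5,fy=1.5,interpolation=cv2.INTER_CUBIC)
B=cv2.resize(im[105:205,340:440],None,fx=2.2,fy=2.2,interpolation=cv2.INTER_CUBIC)
v=np.zeros((600,768,3),np.uint8);v[:375]=A;v[380:600,:220]=B
cv2.imwrite('pics/d2.png',v)
shift(.611,-.107,.20,92)
E
```

```text
t 17.52 at [ 0.5392 -0.1799  0.31  ] [180.    0.   92.1] F [ 0.4 -0.  -0.2] w 0.0479 g 0.0
shift mm [ 70.3  74.3 110. ] rot [0.    0.001 0.001]
```

View pics/d2.png

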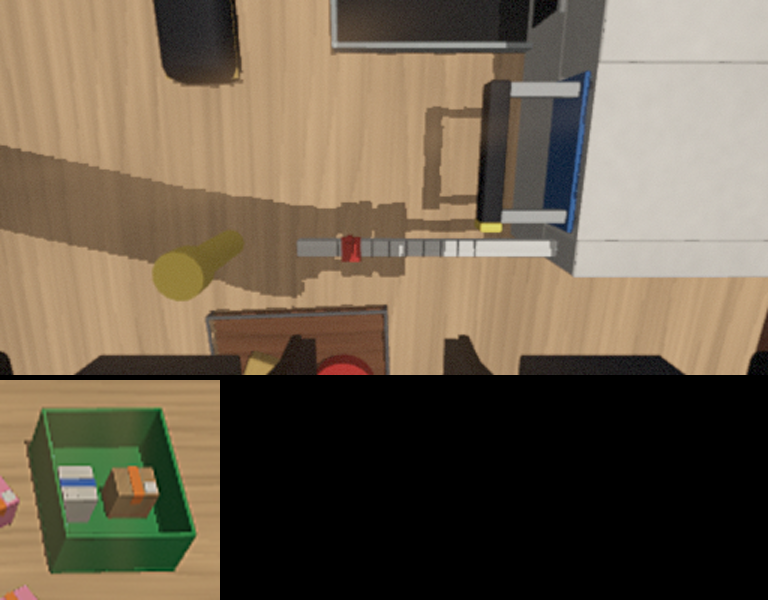

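Both cartons stand upright side by side in the tote. In the wrist view the bar runs (497,82)-(491,228) with its yellow end lowest, and the red pointer is at (351,249). I'll enlarge this.

```bash
python3 - <<'E'
import cv2
w=cv2.imread('pics/w3raw.png')[130:180,210:350];a=cv2.resize(w,None,fx=5,fy=5,interpolation=cv2.INTER_CUBIC)
w=cv2.imread('pics/w3raw.png')[45:100,210:350];b=cv2.resize(w,None,fx=5,fy=5,interpolation=cv2.INTER_CUBIC)
import numpy as np
cv2.imwrite('pics/c3.png',np.vstack([b,a]))
E
```

```text
(no output)
```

View pics/c3.png

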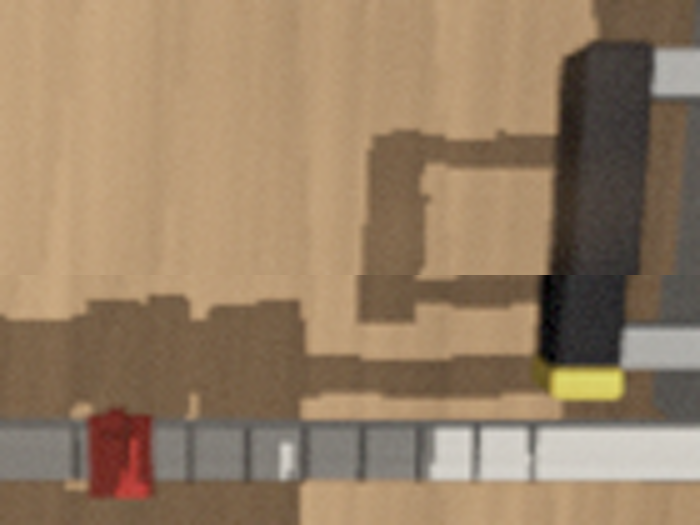

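The crop shows the bar's top face at its yellow end spanning 552-625 in x. The pointer's red block spans 90-152, with its tip at about (120,408).

```bash
python3 - <<'E'
from h import *
addw('w3');np.set_printoptions(precision=4,suppress=True)
lo=lambda x,y:(210+x/5-.4,130+(y-275)/5-.4)
up=lambda x,y:(210+x/5-.4,45+y/5-.4)
a=plane('w3',lo(625,398),.152);b=plane('w3',lo(552,398),.152);c=plane('w3',up(652,43),.152);print(a,b,c)
ax=np.array([np.cos(np.radians(2)),np.sin(np.radians(2))])
bc=(a+c)[:2]/2-.007*ax;bc2=(a+b)[:2]/2;print('bar centre',bc,'own x via yellow',bc2@ax,bc@ax)
p=plane('w3',lo(120,408),.145);print('tip',p,p[:2]@ax,'pull',bc@ax-p[:2]@ax,bc2@ax-p[:2]@ax)
print(tri([('w3',lo(120,408)),('top',T(711,395)),('scene',S(118,97))]))
print('bar yellow mid',tri([('w3',lo(588,398)),('top',T(682,188)),('scene',S(136,270))]))
for d in bc,: print(np.degrees(np.arctan2(*(c-a)[:2][::-1])))
shift(bc[0],bc[1],.130,92)
E
```

```text
[ 0.621  -0.1516  0.152 ] [ 0.6064 -0.1522  0.152 ] [ 0.6156 -0.0581  0.152 ]
bar centre [ 0.6113 -0.1051] own x via yellow 0.6080229730631962 0.6072650822439268
tip [ 0.5193 -0.1587  0.145 ] 0.5134586857480912 pull 0.09380639649583566 0.09456428731510502
(array([ 0.5197, -0.1603,  0.151 ]), np.float64(4.413625768033739))
bar yellow mid (array([ 0.6133, -0.1521,  0.1534]), np.float64(1.6558632692185142))
93.33362802027003
t 17.52 at [ 0.5392 -0.1799  0.31  ] [180.    0.   92.1] F [ 0.4 -0.  -0.2] w 0.0479 g 0.0
shift mm [ 72.3  74.7 180. ] rot [0.    0.001 0.001]
```

Emit:
drive_tool([
  {"x":40,"y":40,"z":0,"rx":0,"ry":0,"rz":0,"fingers":-0.1},
  {"x":73,"y":75,"z":0,"rx":0,"ry":0,"rz":0,"fingers":-0.1},
  {"x":73,"y":75,"z":50,"rx":0,"ry":0,"rz":0,"fingers":-0.1},
  {"x":73,"y":75,"z":90,"rx":0,"ry":0,"rz":0,"fingers":-0.1},
  {"x":73,"y":75,"z":130,"rx":0,"ry":0,"rz":0,"fingers":-0.1},
  {"x":73,"y":75,"z":155,"rx":0,"ry":0,"rz":0,"fingers":-0.1},
  {"x":73,"y":75,"z":170,"rx":0,"ry":0,"rz":0,"fingers":-0.1},
  {"x":73,"y":75,"z":178,"rx":0,"ry":0,"rz":0,"fingers":-0.1},
  {"x":73,"y":75,"z":180,"rx":0,"ry":0,"rz":0,"fingers":-0.1},
  {"x":73,"y":75,"z":180,"rx":0,"ry":0,"rz":0,"fingers":-0.1},
], force=45)

```text
time_s: 18.77
tool_pos: [0.6121, -0.106, 0.1304]
tool_rot: [179.9, 0.0, 91.9]
force: [1.0, 0.1, -0.5]
grip_width: 0.0478
grasp_force: 0.0
```

Emit:
drive_tool([
  {"x":0,"y":0,"z":0,"rx":0,"ry":0,"rz":0,"fingers":0.3},
  {"x":0,"y":0,"z":0,"rx":0,"ry":0,"rz":0,"fingers":0.6},
  {"x":0,"y":0,"z":0,"rx":0,"ry":0,"rz":0,"fingers":1},
  {"x":0,"y":0,"z":0,"rx":0,"ry":0,"rz":0,"fingers":1},
  {"x":0,"y":0,"z":0,"rx":0,"ry":0,"rz":0,"fingers":1},
  {"x":0,"y":0,"z":0,"rx":0,"ry":0,"rz":0,"fingers":1},
  {"x":0,"y":0,"z":0,"rx":0,"ry":0,"rz":0,"fingers":1},
], force=45)

```text
time_s: 19.65
tool_pos: [0.6113, -0.106, 0.1296]
tool_rot: [-180.0, 0.0, 92.0]
force: [-2.6, -0.7, 2.0]
grip_width: 0.0136
grasp_force: 45.0
```

```bash
python3 -c "
from h import *
shift(.611-.090,-.105-.003,.130,92)"
```

```text
t 19.65 at [ 0.6113 -0.106   0.1296] [-180.    0.   92.] F [-2.6 -0.7  2. ] w 0.0136 g 45.0
shift mm [  1.  -90.3  -0.4] rot [-0.001  0.    -0.001]
```

The bar is gripped at 13.6 mm. I'll pull most of the way, then look.

Emit:
drive_tool([
  {"x":0,"y":-4,"z":0,"rx":0,"ry":0,"rz":0,"fingers":1},
  {"x":0,"y":-11,"z":0,"rx":0,"ry":0,"rz":0,"fingers":1},
  {"x":0,"y":-19,"z":0,"rx":0,"ry":0,"rz":0,"fingers":1},
  {"x":0,"y":-27,"z":0,"rx":0,"ry":0,"rz":0,"fingers":1},
  {"x":0,"y":-35,"z":0,"rx":0,"ry":0,"rz":0,"fingers":1},
  {"x":0,"y":-43,"z":0,"rx":0,"ry":0,"rz":0,"fingers":1},
  {"x":0,"y":-51,"z":0,"rx":0,"ry":0,"rz":0,"fingers":1},
  {"x":0,"y":-59,"z":0,"rx":0,"ry":0,"rz":0,"fingers":1},
  {"x":0,"y":-67,"z":0,"rx":0,"ry":0,"rz":0,"fingers":1},
  {"x":0,"y":-74,"z":0,"rx":0,"ry":0,"rz":0,"fingers":1},
  {"x":0,"y":-79,"z":0,"rx":0,"ry":0,"rz":0,"fingers":1},
  {"x":0,"y":-83,"z":0,"rx":0,"ry":0,"rz":0,"fingers":1},
  {"x":0,"y":-86,"z":0,"rx":0,"ry":0,"rz":0,"fingers":1},
  {"x":0,"y":-88,"z":0,"rx":0,"ry":0,"rz":0,"fingers":1},
  {"x":0,"y":-90,"z":0,"rx":0,"ry":0,"rz":0,"fingers":1},
  {"x":0,"y":-90,"z":0,"rx":0,"ry":0,"rz":0,"fingers":1},
  {"x":0,"y":-90,"z":0,"rx":0,"ry":0,"rz":0,"fingers":1},
])

```text
time_s: 21.78
tool_pos: [0.5225, -0.1093, 0.1296]
tool_rot: [179.8, 0.0, 91.9]
force: [7.7, -1.0, -6.1]
grip_width: 0.0133
grasp_force: 45.0
```

```bash
python3 - <<'E'
from h import *
from cell import vision
import cv2
I={n:cv2.cvtColor(vision.read_camera(n)["image"],cv2.COLOR_RGB2BGR) for n in('top','scene')}
f=lambda im,x,y,w,h,k:cv2.resize(im[y:y+h,x:x+w],None,fx=k,fy=k,interpolation=cv2.INTER_CUBIC)
a=f(I['top'],280,130,60,90,6);b=f(I['scene'],160,130,70,90,6)
cv2.imwrite('pics/d3.png',np.hstack([a,b]))
for n in I: cv2.imwrite(f'pics/{n}3.png',I[n])
shift(.611-.094,-.105-.003,.130,92)
E
```

```text
t 21.88 at [ 0.5225 -0.1093  0.1296] [179.8   0.   91.9] F [ 7.9 -1.3 -6.4] w 0.0133 g 45.0
shift mm [ 1.4 -5.5 -0.5] rot [ 0.003  0.001 -0.001]
```

View pics/d3.png

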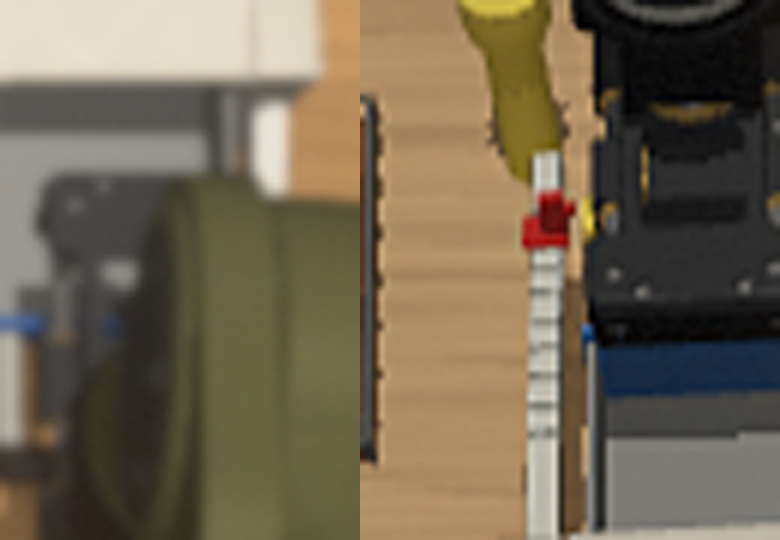

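In the scene crop the yellow end at (588,216) is almost level with the pointer tip at (574,210). I'll work out the remainder with the camera model.

```bash
python3 - <<'E'
from h import *
import cv2
im=cv2.imread('pics/scene3.png');h=cv2.cvtColor(im,cv2.COLOR_BGR2HSV)
m=cv2.inRange(h,(20,110,90),(35,255,255));m[:160]=0;m[175:]=0;m[:,:250-0]&=255
ys,xs=np.where(m[:,252:265]);print('yellow',np.c_[xs+252,ys].tolist())
ax=np.array([np.cos(np.radians(2.3)),np.sin(np.radians(2.3)),0]);ay=np.array([-ax[1],ax[0],0])
for n in range(160,172): print(n,[tuple(int(t) for t in im[n,c]) for c in range(246,262)] if 0 else '',end='')
for nm,im,x0 in(('scene0','pics/scene0.png',0),('scene3','pics/scene3.png',1)):
    im=cv2.imread(im).astype(int);B,G,R=im[...,0],im[...,1],im[...,2]
    def cen(w,box):
        y0,y1,xa,xb=box;w=np.clip(w[y0:y1,xa:xb],0,None);yy,xx=np.mgrid[y0:y1,xa:xb];w=w*(w>25);return (w*xx).sum()/w.sum(),(w*yy).sum()/w.sum(),np.where(w.any(1))[0][[0,-1]]+y0,np.where(w.any(0))[0][[0,-1]]+xa
    red=R-np.maximum(G,B)-70;print(nm,'red',cen(red,(155,175,183,200)))
    yel=np.minimum(R,G)-B-60;print(nm,'yel',cen(yel,(190,208,192,202)if not x0 else (160,172,195,202)))
# predicted yellow centre (end region) at shut and at mark
for s in(0,.0889,.094):
    c=np.array([.6113,-.1051,.141])-s*ax
    P=[proj('scene',c+i*.007*ax+j*ay+k*.011*np.array([0,0,1])) for i in(-1,1) for j in(-.045,-.037) for k in(-1,1)]
    print(s,'v range',np.min(P,0),np.max(P,0))
print('tip',proj('scene',np.array([.5193,-.1587,.145])))
E
```

```text
yellow []
160 161 162 163 164 165 166 167 168 169 170 171 scene0 red (np.float64(189.944266495836), np.float64(167.54580397181294), array([162, 170]), array([187, 195]))
scene0 yel (np.float64(197.4741144414169), np.float64(198.45231607629427), array([196, 201]), array([197, 198]))
scene3 red (np.float64(190.02643419572553), np.float64(167.5095613048369), array([162, 170]), array([187, 195]))
scene3 yel (np.float64(197.46750524109015), np.float64(165.75890985324946), array([163, 168]), array([197, 198]))
0 v range [197.20922234 195.76459563] [201.75681814 206.3176081 ]
0.0889 v range [197.32356072 162.71997959] [201.66458743 173.15746272]
0.094 v range [197.32980317 160.91517639] [201.65954721 171.34536111]
tip [195.53008767 165.33285323]
```

The remaining pull is about 5 to 6 mm.

Emit:
drive_tool([
  {"x":0,"y":-1.5,"z":0,"rx":0,"ry":0,"rz":0,"fingers":1},
  {"x":0,"y":-3,"z":0,"rx":0,"ry":0,"rz":0,"fingers":1},
  {"x":0,"y":-4.5,"z":0,"rx":0,"ry":0,"rz":0,"fingers":1},
  {"x":0,"y":-5.5,"z":0,"rx":0,"ry":0,"rz":0,"fingers":1},
  {"x":0,"y":-5.5,"z":0,"rx":0,"ry":0,"rz":0,"fingers":1},
  {"x":0,"y":-5.5,"z":0,"rx":0,"ry":0,"rz":0,"fingers":1},
  {"x":0,"y":-5.5,"z":0,"rx":0,"ry":0,"rz":0,"fingers":1},
  {"x":0,"y":-5.5,"z":0,"rx":0,"ry":0,"rz":0,"fingers":1},
  {"x":0,"y":-5.5,"z":0,"rx":0,"ry":0,"rz":0,"fingers":1},
  {"x":0,"y":-5.5,"z":0,"rx":0,"ry":0,"rz":0,"fingers":1},
  {"x":0,"y":-5.5,"z":0,"rx":0,"ry":0,"rz":0,"fingers":1},
  {"x":0,"y":-5.5,"z":0,"rx":0,"ry":0,"rz":0,"fingers":1},
  {"x":0,"y":-5.5,"z":0,"rx":0,"ry":0,"rz":0,"fingers":1},
])

```text
time_s: 23.5
tool_pos: [0.5171, -0.1095, 0.1296]
tool_rot: [179.8, 0.0, 91.9]
force: [8.5, -1.7, -6.7]
grip_width: 0.0137
grasp_force: 45.0
```

```bash
python3 - <<'E'
from h import *
from cell import vision
import cv2
im=vision.read_camera('scene')["image"].astype(int);R,G,B=im[...,0],im[...,1],im[...,2]
y0,y1,xa,xb=155,172,195,202
w=np.minimum(R,G)-B-60;w=np.clip(w[y0:y1,xa:xb],0,None);w=w*(w>25);yy,xx=np.mgrid[y0:y1,xa:xb]
print('yel v',(w*yy).sum()/w.sum(),'travel',(198.452-(w*yy).sum()/w.sum())/33.05*88.9)
im=im.astype(np.uint8)
m=lambda a:cv2.cvtColor(a,cv2.COLOR_RGB2HSV)
# rightmost dark-red tip column rows
for c in range(192,197): print(c,[(int(r),int(R[r,c]-max(G[r,c],B[r,c]))) for r in range(160,171)])
shift(.5165,-.1095,.13,92)
E
```

```text
yel v 163.79664570230608 travel 93.21818448002996
192 [(160, -4), (161, 38), (162, 133), (163, 114), (164, 75), (165, 77), (166, 78), (167, 78), (168, 72), (169, 127), (170, 135)]
193 [(160, -4), (161, 29), (162, 92), (163, 93), (164, 80), (165, 79), (166, 81), (167, 82), (168, 78), (169, 131), (170, 138)]
194 [(160, 28), (161, 23), (162, 15), (163, 68), (164, 122), (165, 102), (166, 56), (167, 48), (168, 51), (169, 96), (170, 104)]
195 [(160, 34), (161, 33), (162, 30), (163, 61), (164, 105), (165, 77), (166, 28), (167, 27), (168, 25), (169, 24), (170, 26)]
196 [(160, 34), (161, 34), (162, 32), (163, 29), (164, 27), (165, 28), (166, 31), (167, 33), (168, 33), (169, 33), (170, 32)]
t 23.55 at [ 0.5172 -0.1095  0.1296] [179.8   0.   91.9] F [ 8.6 -1.4 -7. ] w 0.0132 g 45.0
shift mm [ 0.  -0.7 -0.4] rot [ 0.004  0.001 -0.001]
```

The bar is within about 3 mm of the tip, at rest, and gripped at 45 N.

```bash
python3 -c "
from cell import workorder
print(workorder.sign_off())"
```

```text
the job is handed in; nothing more can be done
None
```

I handed the job in at about 23.5 s; the hand-in gave no verdict. Both cartons stand upright side by side in the green tote, and the gripper is holding the slide open at 45 N with the bar an estimated 3 mm or less from the red pointer (7 mm allowed).

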